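# Set up the round hand punches on the rail in order of size

### The arm

A 6-joint arm with a two-finger parallel gripper is mounted at the origin on a cart in front of the work surface, level with it; the furniture and walls round the work are solid. World frame = base frame: x ahead of the robot, y to its left, z up, the work surface at z = 0. Lengths are in m, angles in rad, forces in N, time in s.
With the tool pointing down it reaches from about 0.225 to 0.875 m from the base axis. Payload 3.4 kg.
Tool frame: the origin (TCP) lies midway between the tips of the shut fingers; the grasp point (between the pads) lies 19 mm behind it; z points along the fingers, y is the line along which they close (so a half turn about z gives the same grasp; the last joint's range is limited). The gripper opens to 85 mm and grips with 20 to 120 N. Pads are 22 mm wide; open, the fingers measure 114 mm over their backs; the gripper's body (76 mm by 85 mm) begins 54 mm behind the grasp point. The pads swing forward as they close: fully open they stand 13 mm farther back than shut.
Start: joints at [-1.237, 0.276, 1.505, -0, 1.361, -0.121], TCP at [0.253, -0.517, 0.231] pointing down, gripper open.
Joint ranges: [-2.89, 2.89], [-0.75, 2.08], [0.22, 2.7], [-1.18, 4.32], [0.11, 2.71], [-2.7, 2.7]. Speed limits (rad/s): [2.57, 2.57, 3.14, 3.14, 3.14, 3.14].

### API

Orientations are given as a unit quaternion [w, x, y, z].
In Python, from plant import env gives the robot as it stands. Calls block until the motion is done:
- env.movep(position, orientation): joint-space move of the TCP to a pose.
- env.move_linear(position, orientation=None, speed=0.15): straight line of the TCP; orientation=None keeps the orientation; speed is the mean speed in m/s.
- env.movej(angles): joint-space move.
- env.let_go() and env.clamp(squeeze=None): open the fingers fully, or close them until they stop; squeeze is the grip in N (None keeps the last).
- env.sleep(seconds).
- env.ik(position, orientation): joint angles nearest the present ones, or None.
- env.read_state(): the state.
- env.camera(name): name is "scene" or "top" or "wrist"; returns a dict with "image" (480x640x3 uint8, blue, green, red), "vfov" (degrees; the focal length in pixels is half the picture's height over the tangent of half this angle, whatever the lens; pixels are square), "cx", "cy" (the principal point, pixels), "origin" and "orientation" of the camera in the world; the wrist camera has in their place "tool_from_camera" (4x4, takes a point from camera to tool coordinates, whose origin is the TCP and whose axes are the flange's). Camera axes: x right, y up, looking along -z (the intrinsics and any distortion apply to the point x, -y, -z); pixel columns grow to the right and rows downward; lengths in m; the calibration is good to about 2 mm. A picture is of the moment at which its call begins: read the wrist's pose just before it. There is no depth.
A pose or a line that the arm cannot do raises env.MotionError and nothing moves.
- env.finish_job(): hands the job in; it is judged then, once.
The state is a dict: "t": time; "joint_pos": joint angles; "qd": joint speeds; "tau": joint torques, N m; "ee_pos": TCP position; "eef_rot": TCP orientation; "ft_force": force on the tool from outside, world axes, zero at the start; "moment": the same for the moment, N m; "grip_width": finger opening in m; "finger_force": force on a finger pad.
Only numpy, scipy, OpenCV 4.12 (cv2) and the standard library are available. Lean on these libraries where they do the work, as an engineer would, in place of code of your own. Each camera call takes 0.05 s, during which the arm holds its last target. There are 200 camera calls.

### The job

Set up the four round hand punches on the wooden punch rail for the next job: one over each wooden stub, upright, ring down on the rail and roughly centred on its stub. Put them in order of size, with the largest at the end beside the white cutting pad, where it is used first, and the smallest at the far end. Their edges are ground sharp, so set them down, do not drop them, and do not knock any over.

Things in the scene. Friction and masses are not known exactly. Their poses are not given: they have to be found in the camera images.
- punch_36: The smallest of four loose steel hand punches, upright, ring down. Ring 36 mm outside, 31 mm inside, 26 mm high; a thin arched yoke joins it to a dark round shank (18 mm diameter, 20.5 mm head). Height 94 mm; grip the plain shank 47 to 88 mm above the ring's edge, in any direction. About 0.16 kg. Origin: centre of the ring's lower edge; z up the shank.
- punch_46: The second smallest of four loose steel hand punches, upright, ring down. Ring 46 mm outside, 41 mm inside, 26 mm high; a thin arched yoke joins it to a dark round shank (18 mm diameter, 20.5 mm head). Height 99 mm; grip the plain shank 52 to 93 mm above the ring's edge, in any direction. About 0.21 kg. Origin: centre of the ring's lower edge; z up the shank.
- punch_56: The second largest of four loose steel hand punches, upright, ring down. Ring 56 mm outside, 51 mm inside, 26 mm high; a thin arched yoke joins it to a dark round shank (18 mm diameter, 20.5 mm head). Height 103 mm; grip the plain shank 56 to 97 mm above the ring's edge, in any direction. About 0.26 kg. Origin: centre of the ring's lower edge; z up the shank.
- punch_66: The largest of four loose steel hand punches, upright, ring down. Ring 66 mm outside, 61 mm inside, 26 mm high; a thin arched yoke joins it to a dark round shank (18 mm diameter, 20.5 mm head). Height 108 mm; grip the plain shank 61 to 102 mm above the ring's edge, in any direction. About 0.32 kg. Origin: centre of the ring's lower edge; z up the shank.
- stub_1: Wooden stub 1 of four identical ones in a row on the rail, numbered from the left end (+y side) to the right; 12 mm diameter, 12 mm high, 78 mm apart, fixed. Any punch's ring goes over it from above until its edge rests on the rail. Origin: centre of the stub's foot, on the rail's face 21 mm above the table; z up, x and y as the rail's.
- stub_2: Wooden stub 2 of four identical ones in a row on the rail, numbered from the left end (+y side) to the right; 12 mm diameter, 12 mm high, 78 mm apart, fixed. Any punch's ring goes over it from above until its edge rests on the rail. Origin: centre of the stub's foot, on the rail's face 21 mm above the table; z up, x and y as the rail's.
- stub_3: Wooden stub 3 of four identical ones in a row on the rail, numbered from the left end (+y side) to the right; 12 mm diameter, 12 mm high, 78 mm apart, fixed. Any punch's ring goes over it from above until its edge rests on the rail. Origin: centre of the stub's foot, on the rail's face 21 mm above the table; z up, x and y as the rail's.
- stub_4: Wooden stub 4 of four identical ones in a row on the rail, numbered from the left end (+y side) to the right; 12 mm diameter, 12 mm high, 78 mm apart, fixed. Any punch's ring goes over it from above until its edge rests on the rail. Origin: centre of the stub's foot, on the rail's face 21 mm above the table; z up, x and y as the rail's.
- rail: The pale hardwood punch rail that carries the stubs, 318 x 84 mm, upper face 21 mm above the table, on rubber feet, does not move. Left of it a fixed hand press, 0.5 m tall, fills x 0.48 to 0.69, y 0.11 to 0.25: pass on its robot side. Origin: below its middle, on the table; y runs along the row (towards stub 1), x across it, away from the robot.
- pad: White rectangular nylon cutting pad, 110 x 88 x 16 mm, lying at one end of the rail, about 100 mm (centre) from the end stub; does not move. It lies at either end (the other end has a flat round black tin). Origin: centre of its underside.
Not all that is in view belongs to the job. Of the things shaped like the pad, the white one is meant.

How it is judged:
At the end, for the whole second after the job is handed in: Each punch stands upright and still over its own stub, within 15 mm of the stub's axis, its ring's edge within 5 mm of the rail's face and tilted under 0.12 rad; from the pad's end the order is 66, 56, 46, 36 mm (angle between each of punch_66, punch_56, punch_46, punch_36's own z axis and vertical below 0.12 rad and linear speed of each of punch_66, punch_56, punch_46, punch_36 below 0.02 m/s and ((horizontal distance between pad and stub_1 below 0.18 m and horizontal distance between punch_66 and stub_1 below 0.015 m and z of punch_66 in the frame of stub_1 between -0.005 and 0.005 m and horizontal distance between punch_56 and stub_2 below 0.015 m and z of punch_56 in the frame of stub_2 between -0.005 and 0.005 m and horizontal distance between punch_46 and stub_3 below 0.015 m and z of punch_46 in the frame of stub_3 between -0.005 and 0.005 m and horizontal distance between punch_36 and stub_4 below 0.015 m and z of punch_36 in the frame of stub_4 between -0.005 and 0.005 m) or (horizontal distance between pad and stub_4 below 0.18 m and horizontal distance between punch_66 and stub_4 below 0.015 m and z of punch_66 in the frame of stub_4 between -0.005 and 0.005 m and horizontal distance between punch_56 and stub_3 below 0.015 m and z of punch_56 in the frame of stub_3 between -0.005 and 0.005 m and horizontal distance between punch_46 and stub_2 below 0.015 m and z of punch_46 in the frame of stub_2 between -0.005 and 0.005 m and horizontal distance between punch_36 and stub_1 below 0.015 m and z of punch_36 in the frame of stub_1 between -0.005 and 0.005 m))); the robot touches nothing.
It fails at once if A punch is dropped (falls free, out of the fingers, faster than 0.5 m/s: more than about 13 mm) ((linear speed of punch_66 above 0.5 m/s and contact force between the fingers and punch_66 below 0.2 N) or (linear speed of punch_56 above 0.5 m/s and contact force between the fingers and punch_56 below 0.2 N) or (linear speed of punch_46 above 0.5 m/s and contact force between the fingers and punch_46 below 0.2 N) or (linear speed of punch_36 above 0.5 m/s and contact force between the fingers and punch_36 below 0.2 N)).
It fails at once if A punch is knocked over (tilted more than 0.8 rad) (angle between any of punch_66, punch_56, punch_46, punch_36's own z axis and vertical above 0.8 rad).
It also fails if it takes over 96 s, if anything falls off the work surface, if the arm or the gripper's body presses on something with over 40 N, if the wrist force passes 120 N, or if a joint passes its speed limit or range.

## Working session

There is one attempt and no reset: what is moved stays moved. The work goes in short steps, each a Python script; the robot and the scene stay as the last script left them, time stands still between calls to the robot, and variables do not carry over. Pictures are saved under pics/ and viewed, at most 14 in all, crops included, and the job is handed in when it is done.

```bash
ls && mkdir -p pics && python3 - <<'E'
from plant import env
import cv2
for n in("scene","top"):
    c=env.camera(n); cv2.imwrite(f"pics/{n}0.png",c["image"]); print({k:v for k,v in c.items() if k!="image"})
c=env.camera("wrist");print({k:v for k,v in c.items() if k!="image"})
s=env.read_state();print(s)
E
```

```text
pics
{'vfov': 52.14507671550444, 'cx': 322.0291549601216, 'cy': 237.68780090645976, 'origin': array([-0.3318942 , -0.69363776,  0.56448058]), 'orientation': array([ 0.72412494,  0.44796152, -0.28431255, -0.44061312])}
{'vfov': 48.03369447231649, 'cx': 317.7739579025776, 'cy': 238.1147235313596, 'origin': array([ 0.40981707, -0.24440836,  1.13048737]), 'orientation': array([-0.69979714, -0.05657847,  0.05233922,  0.71017142])}
{'vfov': 62.532861757377894, 'cx': 319.6306634352078, 'cy': 239.0356847960526, 'tool_from_camera': array([[-2.39152220e-04,  9.55025100e-01,  2.96524873e-01,
         7.65990779e-02],
       [ 9.99999845e-01,  7.91795321e-05,  5.51500927e-04,
         9.52617380e-04],
       [ 5.03218527e-04,  2.96524959e-01, -9.55024971e-01,
        -1.43022879e-01],
       [ 0.00000000e+00,  0.00000000e+00,  0.00000000e+00,
         1.00000000e+00]])}
{'t': 0.15, 'joint_pos': array([-1.23700482e+00,  2.76459485e-01,  1.50586683e+00, -6.26800121e-06,
        1.36070757e+00, -1.20955747e-01]), 'qd': array([-0.00016289, -0.00174025, -0.00497049, -0.00089963,  0.00011407,
        0.00068544]), 'tau': array([ 8.43063799e-05, -4.17146266e+01, -2.46032453e+01, -1.97991753e-04,
        7.67724792e-03, -6.94513972e-06]), 'ee_pos': array([ 0.2524413 , -0.51616688,  0.2306231 ]), 'eef_rot': array([-7.16210781e-04,  9.74261389e-01,  2.25420110e-01, -7.95887130e-05]), 'ft_force': array([-0.59176852,  0.59728731, -0.04151231]), 'moment': array([-0.00835155,  0.01709094, -0.01902583]), 'finger_force': 0.0, 'grip_width': 0.085296939122446}
```

View pics/scene0.png

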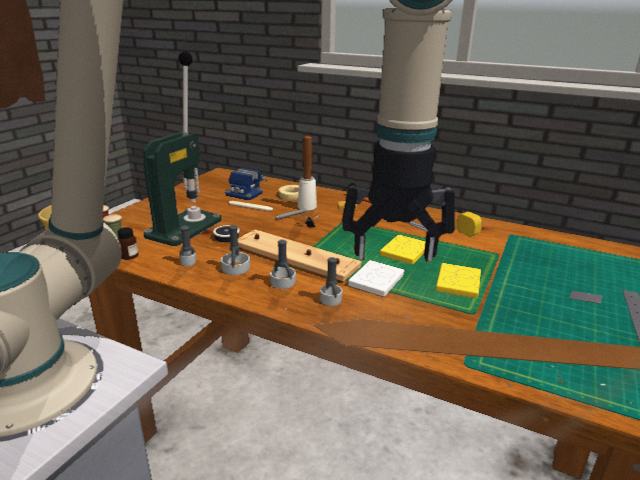

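View pics/top0.png

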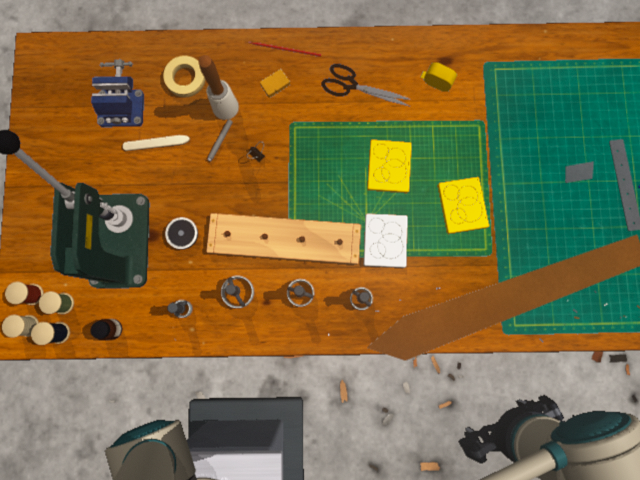

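The white pad is at (385,240) in the top view, at the rail's right end beside stub 4. The yellow pads at (390,165) and (463,205) are decoys, and the black tin at (181,233) is at the left end. The four punches are near (179,309), (237,292), (300,292) and (361,298). I'll enlarge that area to confirm them and get pixel positions.

```bash
python3 - <<'E'
import cv2
im=cv2.imread("pics/top0.png")
cv2.imwrite("pics/top_c1.png",cv2.resize(im[205:325,150:310],None,fx=5,fy=5,interpolation=cv2.INTER_CUBIC))
cv2.imwrite("pics/top_c2.png",cv2.resize(im[205:325,260:420],None,fx=5,fy=5,interpolation=cv2.INTER_CUBIC))
E
```

```text
(no output)
```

View pics/top_c1.png

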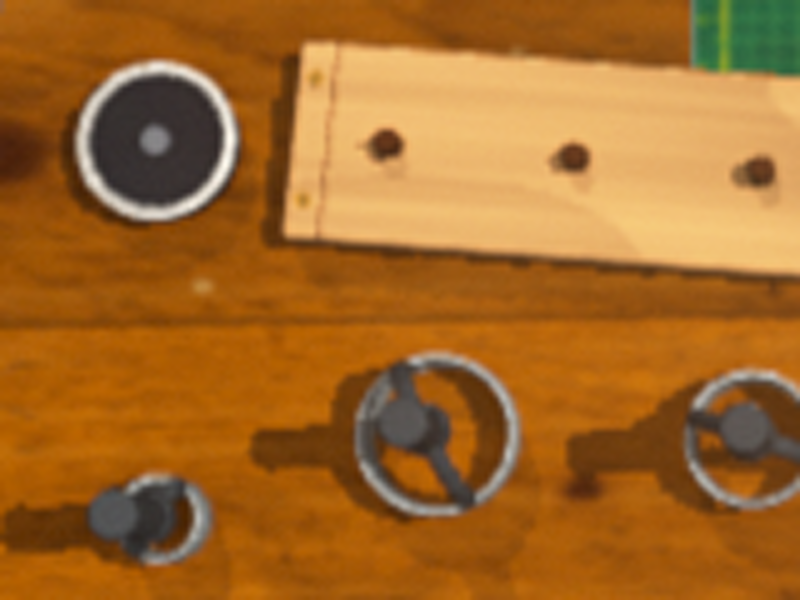

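View pics/top_c2.png

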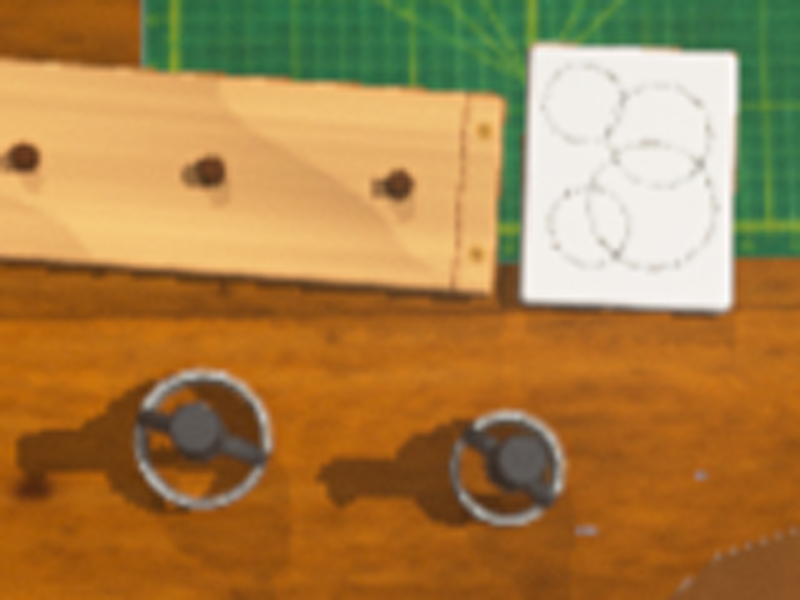

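The pad end is stub 4, so the order is 66→stub 4, 56→stub 3, 46→stub 2, 36→stub 1. In crop 1, the 66 ring is centred at (437,435) and the 36 ring at (166,519). In crop 2, the 56 ring is at (203,440) and the 46 ring at (507,468). The stub tops are visible in both crops.

```bash
cat > h.py <<'E'
from plant import env
import numpy as np, cv2
from scipy.spatial.transform import Rotation as R
def ray(c,px,z,T=None):
    f=240/np.tan(np.radians(c["vfov"]/2))
    d=np.array([(px[0]-c["cx"])/f,-(px[1]-c["cy"])/f,-1])
    if T is None: o=c["origin"]; d=R.from_quat(c["orientation"],scalar_first=True).apply(d)
    else: o=T[:3,3]; d=T[:3,:3]@d
    return (o+d*(z-o[2])/d[2])[:2]
E
python3 - <<'E'
from h import *
c=env.camera("top")
def p(x,y,o): return ((x+.5)/5-.5+o,(y+.5)/5-.5+205)
a,b=150,260
for n,q,z in [("66",(437.5,435,a),.026),("36",(166,519,a),.026),("56",(203,440,b),.026),("46",(507.5,468,b),.026),
 ("66t",(406,422,a),.108),("36t",(113,514,a),.094),("56t",(195,430,b),.103),("46t",(520,459,b),.099),
 ("s1",(388,145,a),.033),("s2",(575,157,a),.033),("s3",(761,172,a),.033),("s3",(211,171,b),.033),("s4",(400,185,b),.033),("pad",(630,178,b),.016)]:
    print(n,ray(c,p(*q),z).round(4))
for th in(0,np.pi/2,-np.pi/2,np.pi):
    q=(R.from_euler('z',th)*R.from_euler('x',np.pi)).as_quat(scalar_first=True)
    for P in ([.46,.1,.25],[.46,-.15,.25],[.37,.15,.25],[.37,-.1,.25]):
        j=env.ik(P,q); print(th,P,None if j is None else np.round(j,2))
E
```

```text
66 [ 0.4733 -0.0724]
36 [0.4408 0.0381]
56 [ 0.4694 -0.2015]
46 [ 0.4562 -0.3256]
66t [ 0.4737 -0.0732]
36t [0.4411 0.041 ]
56t [ 0.4691 -0.2015]
46t [ 0.4565 -0.325 ]
s1 [ 0.5927 -0.0519]
s2 [ 0.5865 -0.1293]
s3 [ 0.5791 -0.2061]
s3 [ 0.5795 -0.2061]
s4 [ 0.5725 -0.2839]
pad [ 0.5765 -0.3807]
0 [0.46, 0.1, 0.25] [ 0.07  0.11  1.68 -0.    1.36  1.64]
0 [0.46, -0.15, 0.25] [-0.46  0.13  1.65 -0.    1.36  1.11]
0 [0.37, 0.15, 0.25] [ 0.21 -0.01  1.8  -0.    1.35  1.78]
0 [0.37, -0.1, 0.25] [-0.45 -0.03  1.83 -0.    1.35  1.12]
1.5707963267948966 [0.46, 0.1, 0.25] [ 0.07  0.11  1.68 -0.    1.36  0.07]
1.5707963267948966 [0.46, -0.15, 0.25] [-0.46  0.13  1.65  0.    1.36 -0.46]
1.5707963267948966 [0.37, 0.15, 0.25] [ 0.21 -0.01  1.8  -0.    1.35  0.21]
1.5707963267948966 [0.37, -0.1, 0.25] [-0.45 -0.03  1.83  0.    1.35 -0.45]
-1.5707963267948966 [0.46, 0.1, 0.25] None
-1.5707963267948966 [0.46, -0.15, 0.25] [-0.46  0.13  1.65 -0.    1.36  2.68]
-1.5707963267948966 [0.37, 0.15, 0.25] None
-1.5707963267948966 [0.37, -0.1, 0.25] [-0.45 -0.03  1.83 -0.    1.35  2.7 ]
3.141592653589793 [0.46, 0.1, 0.25] [ 0.07  0.11  1.68  0.    1.36 -1.5 ]
3.141592653589793 [0.46, -0.15, 0.25] [-0.46  0.13  1.65  0.    1.36 -2.03]
3.141592653589793 [0.37, 0.15, 0.25] [ 0.21 -0.01  1.8   0.    1.35 -1.36]
3.141592653589793 [0.37, -0.1, 0.25] [-0.45 -0.03  1.83  0.    1.35 -2.02]
```

Shank and ring readings agree to within 3 mm. I'll move the 66 first and check the result.

```bash
cat >> h.py <<'E'
TH=np.pi-0.6
Q=(R.from_euler('z',TH)*R.from_euler('x',np.pi)).as_quat(scalar_first=True)
S={1:(.5927,-.0519),2:(.5862,-.1292),3:(.5794,-.2063),4:(.5725,-.2839)}
P={66:(.4735,-.0728),56:(.4692,-.2015),46:(.4563,-.3253),36:(.441,.0395)}
G={66:.083,56:.078,46:.074,36:.069}   # grasp height above the ring's edge
def log(m):
    s=env.read_state(); print(m,round(s["t"],2),s["ee_pos"].round(4),"F",s["ft_force"].round(1),"w",round(s["grip_width"],4),"ff",round(s["finger_force"],1))
def move(k,i,dst=None):
    (x,y),(u,v)=P[k],dst or S[i]; z=G[k]-.019; up=.15
    env.movep([x,y,z+up],Q)
    env.move_linear([x,y,z],speed=.12); env.clamp(50); log("grip")
    env.move_linear([x,y,z+up],speed=.15); log("lift")
    env.move_linear([u,v,z+up],speed=.15)
    env.move_linear([u,v,z+.04],speed=.12)
    env.move_linear([u,v,z+.0215],speed=.03); log("down")
    env.let_go(); log("open")
    env.move_linear([u,v,z+up],speed=.15); log("up")
E
python3 - <<'E'
from h import *
env.movep([.4,-.3,.3],Q)
move(66,4)
env.movep([.38,-.2,.3],Q)
cv2.imwrite("pics/s1.png",env.camera("scene")["image"]); im=env.camera("top")["image"]; cv2.imwrite("pics/t1.png",im)
cv2.imwrite("pics/t1c.png",cv2.resize(im[200:320,270:430],None,fx=5,fy=5,interpolation=cv2.INTER_CUBIC)); log("end")
E
```

```text
grip 4.68 [ 0.4736 -0.0728  0.0642] F [-0.9  0.4  3. ] w 0.0167 ff 48.6
lift 5.83 [ 0.4727 -0.0726  0.2129] F [ 0.6  0.8 -3.5] w 0.0173 ff 48.8
down 9.38 [ 0.5724 -0.2838  0.0854] F [-0.7 -0.4 -1.5] w 0.0171 ff 49.0
open 10.04 [ 0.5725 -0.2839  0.0855] F [-0.4  0.1 -0.1] w 0.0856 ff 0.0
up 11.05 [ 0.5719 -0.2835  0.2129] F [ 0.4  0.1 -0.6] w 0.0854 ff 0.0
end 12.06 [ 0.3811 -0.2007  0.2991] F [0.4 0.2 0.2] w 0.0854 ff 0.0
```

View pics/t1c.png

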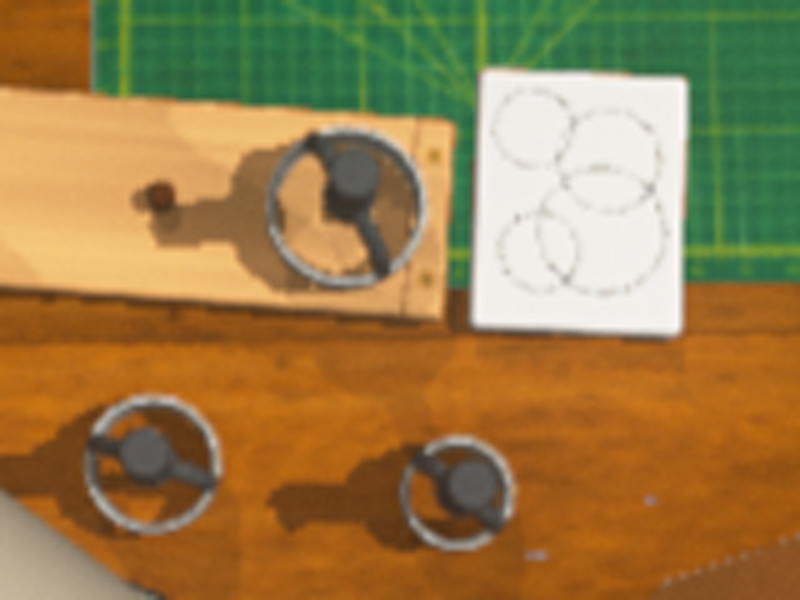

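The 66 stands over stub 4. Its ring is centred at crop (346,207), against (350,210) expected for the stub, and it is upright. Next the other three.

```bash
python3 - <<'E'
from h import *
move(56,3); move(46,2)
env.movep([.40,-.05,.28],Q)
move(36,1)
env.move_linear([.42,-.15,.26],speed=.2); env.movep([.30,-.35,.3],Q)
c=env.camera("top"); im=c["image"]; cv2.imwrite("pics/t2c.png",cv2.resize(im[195:315,200:360],None,fx=5,fy=5,interpolation=cv2.INTER_CUBIC))
im=env.camera("scene")["image"]; cv2.imwrite("pics/s2c.png",cv2.resize(im[190:310,200:400],None,fx=4,fy=4,interpolation=cv2.INTER_CUBIC)); log("end")
E
```

```text
grip 14.67 [ 0.4693 -0.2015  0.0592] F [-0.1  0.6  2.2] w 0.0171 ff 48.6
lift 15.82 [ 0.4684 -0.201   0.2079] F [-0.5 -0.4 -3.1] w 0.0164 ff 48.8
down 18.53 [ 0.5793 -0.2063  0.0804] F [ 0.3  0.2 -3.1] w 0.0166 ff 49.0
open 19.2 [ 0.5794 -0.2063  0.0805] F [-0.1  0.4  0.1] w 0.0853 ff 0.0
up 20.21 [ 0.5787 -0.206   0.208 ] F [ 0.3 -0.3  0.6] w 0.0854 ff 0.0
grip 22.97 [ 0.4564 -0.3253  0.0551] F [-0.6 -1.   0.6] w 0.017 ff 48.6
lift 24.12 [ 0.4557 -0.3248  0.2039] F [-0.2 -0.1 -2.9] w 0.017 ff 48.7
down 27.67 [ 0.5863 -0.1292  0.0764] F [-0.2 -0.5 -2.2] w 0.0168 ff 48.7
open 28.33 [ 0.5862 -0.1292  0.0765] F [-0.7 -0.2  0.2] w 0.0852 ff 0.0
up 29.34 [ 0.5855 -0.129   0.204 ] F [-0.   0.1 -1. ] w 0.0849 ff 0.0
grip 32.82 [0.4409 0.0393 0.0501] F [-0.5 -1.2  2.7] w 0.0171 ff 48.6
lift 33.97 [0.4402 0.0396 0.199 ] F [ 1.2  0.6 -0.7] w 0.0169 ff 48.7
down 37.13 [ 0.5927 -0.0519  0.0714] F [ 0.3 -0.1 -1.7] w 0.0169 ff 48.9
open 37.8 [ 0.5927 -0.0519  0.0715] F [-0.2  0.7  0. ] w 0.0854 ff 0.0
up 38.81 [ 0.592  -0.0518  0.199 ] F [ 0.2  0.7 -0.6] w 0.0857 ff 0.0
end 41.03 [ 0.3009 -0.3487  0.2996] F [-0.4  0.4  0.4] w 0.0855 ff 0.0
```

View pics/t2c.png

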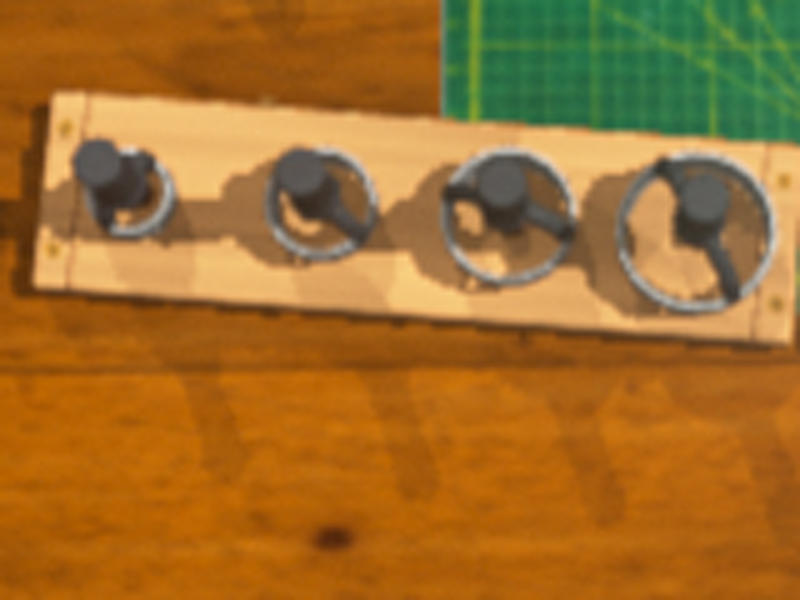

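View pics/s2c.png

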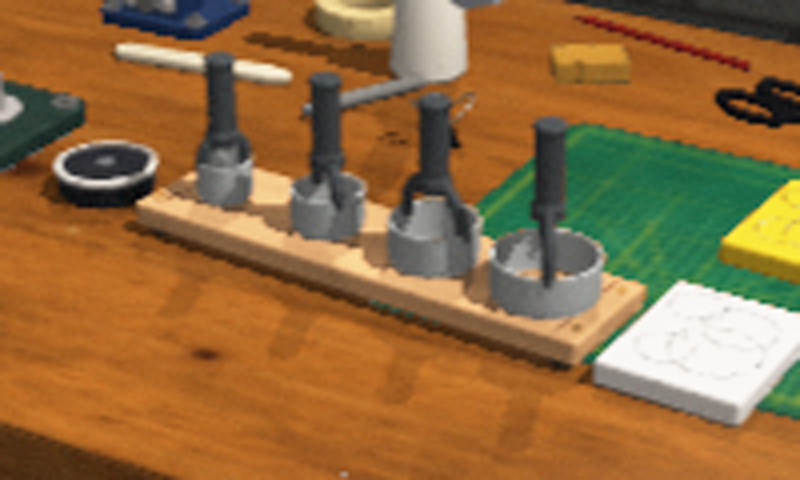

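All four punches stand upright and level on the rail, in size order with the 66 beside the white pad. In the top crop the ring centres are at (130,192), (322,204), (510,216) and (696,232), each within about 3 mm of its stub. I'm handing in.

```bash
python3 -c "
from plant import env
print(env.finish_job())"
```

```text
the job is handed in; nothing more can be done
None
```

The four punches are on the rail, 66, 56, 46, 36 mm from the white pad's end, all upright and within about 3 mm of their stubs in the last pictures; I handed the job in at about 41 s, and no verdict was returned.

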